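# Take the filter cassette out of the lint extractor

## Task

Take the filter cassette out of the lint extraction unit: swing its steel retaining tab fully aside (about a quarter turn), draw the cassette out from under the fixed lip at its other end, and lift it out by its rib. Lay it gently, without dropping it, flat on the floor of the open steel tray, rib upwards, leave the tab swung aside, and do not disturb the jar or the two round specimen holders.

Things in the scene. Friction and masses are not known exactly. Their poses are not given: they have to be found in the camera images.
- unit: Fixed white box with aluminium deck, the lint extraction unit, 250 x 210 x 70 mm (x, y, z). Origin: centre of its underside. The cassette lies in a recess of the deck, 17 mm deep, x = -76 to +84 mm, y = -58 to +58 mm; its top is 1 mm below the deck and its centre starts at about x = +12 mm: 8 mm of it is under the lip at the +x end, and about 18 mm of recess is free at the -x end.
- lip_edge (a point): Middle of the free lower edge of the fixed steel lip over the cassette's +x end, at unit x = +74, y = 0, z = 70 mm (deck level). The lip is 100 mm wide (along y), 5 mm thick. The cassette must slide at least 9 mm (at most about 17 mm) towards the unit's -x before it can be lifted straight up.
- tab (a joint): Angle of the steel swing tab about its vertical pivot, rad. 0 = it points along the unit's +x, over the cassette's -x end; grows anticlockwise seen from above, towards the unit's +y; 1.57 = along the unit's +y, well clear of the cassette; stops at -0.3 and 1.75. Starts within 0.25 of 0, stays where it is left; turning takes about 0.1 N m (2 to 3 N at the stud).
- tab_pivot (a point): The tab's pivot on the deck surface, at unit x = -95, y = +40, z = 70 mm.
- tab_stud (a point): Centre of the upright steel stud by which the tab is turned, 16 mm in diameter; its top is 15 mm above this point, the tab's plate 14 mm below, the deck 21 mm below. It stands 48 mm from the pivot. The plate is 18 mm wide, 5 mm thick, ends 60 mm from the pivot, 1 mm above the deck. Axes: x from the pivot to the tab's tip, z up.
- cassette_mid (a point): Centre of the loose filter cassette's flat frame (half-way up the 16 mm thickness): grey plastic frame with pleated paper, 140 x 110 x 16 mm (x, y, z), 0.17 to 0.35 kg. On its top, in the middle, stands a grip rib 64 mm long (along x), 14 mm thick (along y) and 30 mm high: from 8 to 38 mm above this point. z points up out of the rib side. In the unit its x is along the unit's x.
- tray: Fixed open steel tray, 200 x 165 x 32 mm (x, y, z) outside, walls and floor 5 mm thick (inside 190 x 155 mm). Origin: centre of its underside; the inner floor is at z = 5 mm. The cassette fits with its long side along the tray's x, either way round.
- holder_a: Bystander: round steel specimen holder with white top, 90 mm in diameter, 28 mm high. Origin: centre of its underside.
- holder_b: Bystander: a second such holder, 90 mm in diameter, 28 mm high. Origin: centre of its underside.
- jar: Bystander: lidded jar, 64 mm in diameter, 90 mm high. Origin: centre of its underside.
Not all that is in view belongs to the job. There is more than one size of the part that bears cassette_mid; the job needs the smallest.

How it is judged:
By the outcome, as a careful person would: the job done as asked, in the order asked, and still so for the second after the job is handed in, with the robot touching nothing.
It also fails if it takes over 56 s, if anything falls off the work surface, if the arm or the gripper's body presses on something with over 40 N, if the wrist force passes 120 N, or if a joint passes its speed limit or range.

## Robot

A 6-joint arm with a two-finger parallel gripper is mounted at the origin on the work surface. World frame = base frame: x ahead of the robot, y to its left, z up, the work surface at z = 0. Lengths are in m, angles in rad, forces in N, time in s.
With the tool pointing down it reaches from about 0.3 to 0.875 m from the base axis. Payload 6.4 kg.
Tool frame: the origin (TCP) lies midway between the tips of the shut fingers; the grasp point (between the pads) lies 19 mm behind it; z points along the fingers, y is the line along which they close (so a half turn about z gives the same grasp; the last joint's range is limited). The gripper opens to 85 mm and grips with 20 to 120 N. Pads are 22 mm wide; open, the fingers measure 114 mm over their backs; the gripper's body (76 mm by 85 mm) begins 54 mm behind the grasp point. The pads swing forward as they close: fully open they stand 13 mm farther back than shut.
Start: joints at [-1.361, 0.181, 1.607, -0, 1.354, -0.206], TCP at [0.232, -0.526, 0.231] pointing down, gripper open.
Joint ranges: [-2.99, 2.99], [-0.89, 2.07], [0.3, 2.58], [-1.14, 4.28], [0, 2.63], [-3.12, 3.12]. Speed limits (rad/s): [2.57, 2.57, 3.01, 3.14, 3.14, 3.14].

## Interface

Orientations are given as a unit quaternion [w, x, y, z].
In Python, from bench import ctrl gives the robot as it stands. The module is installed in compiled form; this text tells all that it offers.
- The arm moves only by the tool move_arm, never from a script. Its argument "plan" is one flat list of numbers, 6 for each row, row after row: the shift along the world's x, y, z in units of 50 mm (1.0 is 50 mm), then the turn, a rotation vector about the world's x, y, z in rad. A call has 1 to 10 rows; each row is the pose to reach, as a shift and turn from the pose commanded when the call began; what a row does not reach only later rows make up. A row lasts 1/8 s, in which the tool goes at most 62.5 mm and 10.7 degrees, less where a joint would pass 70% of its speed; a pose out of reach is approached as far as the arm can. A call with a gripper value outside its range is refused whole. "grip" is the finger opening in mm, from 0 to 85.4, set as the call begins (left out, the last holds). The fingers move at their own pace and stop on an object; the grip force is fixed at half the most. Time passes only in rows, so rows that repeat a pose let the fingers close. It gives the time, the measured TCP pose, the force, the opening and the grip force at its end, in the units of the state.
- ctrl.get_obs(): the state, without advancing time (a new reading comes with each control period).
- ctrl.camera(name): name is "scene" or "top" or "wrist"; returns a dict with "pixels" (480x640x3 uint8, red, green, blue), "fx", "fy", "cx", "cy" (pixels), "origin" and "attitude" of the camera in the world. Camera axes: x right, y down, z forward; pixel columns grow to the right and rows downward; lengths in m; the calibration is good to about 2 mm. A picture is of the moment at which its call begins. There is no depth.
- ctrl.hand_in(): hands the job in; it is judged then, once.
The state is a dict: "time_s": time; "q": joint angles; "dq": joint speeds; "joint_efforts": joint torques, N m; "eef_pos": TCP position; "eef_rot": TCP orientation; "wrist_force": force on the tool from outside, world axes, zero at the start; "torque": the same for the moment, N m; "opening": opening from 0.0 (shut) to 1.0 (fully open); "grasp_force": force on a finger pad.
Only numpy, scipy, OpenCV 4.12 (cv2) and the standard library are available. Lean on these libraries where they do the work, as an engineer would, in place of code of your own. Each camera call takes 0.05 s, during which the arm holds its last target. There are 200 camera calls.

## Working session

There is one attempt and no reset: what is moved stays moved. The work goes in short steps, Python scripts to look and compute and a tool call to move; the robot and the scene stay as the last step left them, time stands still between calls to the robot, and variables do not carry over. Pictures are saved under pics/ and viewed, at most 10 in all, crops included, and the job is handed in when it is done.

Besides the shell and the picture viewer there is one more tool, called after "Request:" as a command line: name --argument value ..., lists and objects as JSON in quotes. move_arm: Moves the arm, as the interface text tells. Its arguments: {"type":"object","properties":{"plan":{"type":"array"},"grip":{"type":"number"}},"required":["plan"]}

```bash
mkdir -p pics
cat > h.py <<'E'
import numpy as np,cv2
from scipy.spatial.transform import Rotation as R
from bench import ctrl
def snap(n,f):
    c=ctrl.camera(n); cv2.imwrite(f'pics/{f}.png',c['pixels'][:,:,::-1])
    np.save(f'pics/{f}.npy',{k:v for k,v in c.items()},allow_pickle=True); return c
def load(f): return np.load(f'pics/{f}.npy',allow_pickle=True).item()
def att(c):
    a=np.array(c['attitude'],float)
    return a if a.shape==(3,3) else R.from_quat(a[[1,2,3,0]]).as_matrix()
def ray(c,u,v):
    d=att(c)@np.array([(u-c['cx'])/c['fx'],(v-c['cy'])/c['fy'],1]); return np.array(c['origin']),d
def onz(c,u,v,z):
    o,d=ray(c,u,v); return o+d*(z-o[2])/d[2]
def tri(c1,p1,c2,p2):
    (a,d),(b,e)=ray(c1,*p1),ray(c2,*p2)
    s=np.linalg.lstsq(np.stack([d,-e],1),b-a,rcond=None)[0]
    x,y=a+s[0]*d,b+s[1]*e; return (x+y)/2,np.linalg.norm(x-y)
def proj(c,p):
    q=att(c).T@(np.array(p)-c['origin']); return q[0]/q[2]*c['fx']+c['cx'],q[1]/q[2]*c['fy']+c['cy']
E
python3 - <<'E'
from h import *
for n in('top','scene'):
    c=snap(n,n+'0'); print(n,c['origin'],c['attitude'],c['fx'],c['cx'],c['cy'])
print(ctrl.get_obs())
E
```

```text
top [ 0.38876979 -0.10713831  1.08341693] [ 0.04291454 -0.69935601  0.71139173 -0.0546015 ] 514.8347772690864 324.89411130388413 230.66094190401867
scene [1.10497464 0.28251208 0.94120857] [-0.15353604  0.44305522  0.83571264 -0.28585511] 519.1322103669984 314.6078706727431 245.70640025868377
{'time_s': 0.1, 'q': array([-1.36126751e+00,  1.81459621e-01,  1.60793914e+00,  1.80329895e-05,
        1.35382555e+00, -2.06317369e-01]), 'dq': array([-0.00130882, -0.00089785, -0.00375766,  0.0005324 , -0.00080515,
       -0.00047661]), 'joint_efforts': array([-7.52441701e-05, -4.45882237e+01, -3.52236450e+01, -4.99917114e-04,
        4.15317452e-03, -1.56226554e-05]), 'eef_pos': array([ 0.2321814 , -0.52547235,  0.23046322]), 'eef_rot': array([-8.15843853e-04,  9.78461833e-01,  2.06426200e-01,  7.49349653e-06]), 'wrist_force': array([ 0.18242732, -0.48142273, -1.02674111]), 'torque': array([ 0.02197263, -0.02802788,  0.01700151]), 'grasp_force': 0.0, 'opening': 1.0052706102134543}
```

View pics/top0.png

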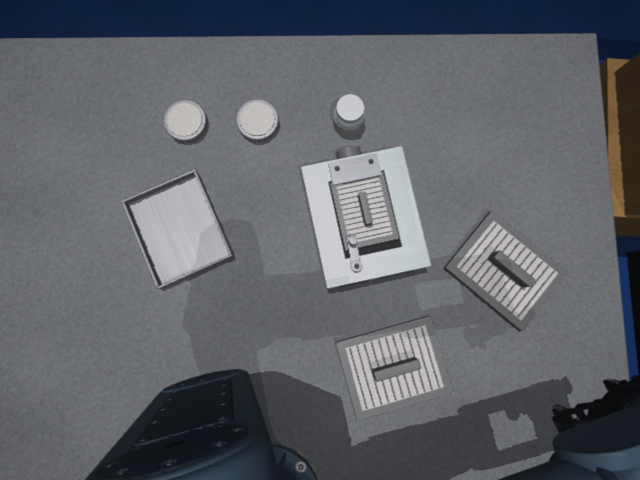

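View pics/scene0.png

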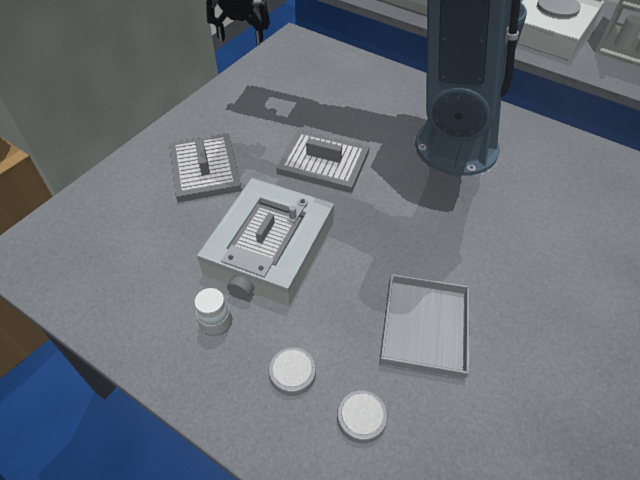

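The top view shows the unit at (365,215) with its lip at (357,165), the tab pivot at (356,266) and the stud at about (352,241). The tray is at (178,230), the holders at (185,120) and (257,119), and the jar at (349,110).

There are three cassettes: in the recess (364,210), loose (513,268) and loose (396,369). The one in the recess fits the description, as it is the smallest and lies under the lip and tab. I'll confirm that in an enlarged crop.

Run:
```python
from h import *
t=load('top0');s=load('scene0')
a=cv2.resize(t['pixels'][140:300,290:440],None,fx=2.66,fy=2.66,interpolation=cv2.INTER_CUBIC)
b=cv2.resize(s['pixels'][175:305,195:340],None,fx=2.66,fy=2.66,interpolation=cv2.INTER_CUBIC)
h=max(a.shape[0],b.shape[0]);im=np.zeros((h,a.shape[1]+b.shape[1],3),np.uint8)
im[:a.shape[0],:a.shape[1]]=a;im[:b.shape[0],a.shape[1]:]=b
cv2.imwrite('pics/crop0.png',im[:,:,::-1]);print(im.shape,a.shape)
def quad(c,box,lo,name,z):
    x0,y0,x1,y1=box;g=cv2.cvtColor(c['pixels'],cv2.COLOR_RGB2GRAY)
    m=np.zeros_like(g);m[y0:y1,x0:x1]=(g[y0:y1,x0:x1]>lo)*255
    k=max(cv2.findContours(m,cv2.RETR_EXTERNAL,cv2.CHAIN_APPROX_NONE)[0],key=cv2.contourArea)
    q=cv2.boxPoints(cv2.minAreaRect(k)); ap=cv2.approxPolyDP(cv2.convexHull(k),5,True)[:,0]
    P=np.array([onz(c,*p,z)[:2] for p in q])
    print(name,'rect',q.round(1).tolist(),'hull',ap.tolist());print(P.round(4).tolist(),'ctr',P.mean(0).round(4),'sides',np.linalg.norm(P-np.roll(P,-1,0),axis=1).round(4))
quad(t,(290,140,440,300),170,'deck',.07)
quad(t,(110,160,245,300),105,'tray',.03)
quad(s,(190,170,340,310),165,'deckS',.07)
```

```text
(426, 785, 3) (426, 399, 3)
deck rect [[300.70001220703125, 166.60000610351562], [403.70001220703125, 144.1999969482422], [429.8999938964844, 265.20001220703125], [326.8999938964844, 287.6000061035156]] hull [[401, 147], [429, 265], [327, 287], [301, 168]]
[[0.6609, -0.0787], [0.7048, -0.2891], [0.4572, -0.3314], [0.4169, -0.1272]] ctr [ 0.56   -0.2066] sides [0.215  0.2512 0.2082 0.2488]
tray rect [[110.0, 160.0], [244.0, 160.0], [244.0, 299.0], [110.0, 299.0]] hull [[244, 160], [244, 219], [231, 255], [187, 299], [110, 299], [110, 160]]
[[0.6914, 0.321], [0.6875, 0.0413], [0.398, 0.0403], [0.4028, 0.3098]] ctr [0.5449 0.1781] sides [0.2797 0.2896 0.2695 0.2888]
deckS rect [[197.5, 255.3000030517578], [229.8000030517578, 166.60000610351562], [332.3999938964844, 203.89999389648438], [300.1000061035156, 292.6000061035156]] hull [[252, 178], [332, 204], [287, 287], [198, 255]]
[[0.7011, -0.2831], [0.4571, -0.399], [0.42, -0.1286], [0.6561, -0.0523]] ctr [ 0.5586 -0.2157] sides [0.2702 0.2729 0.2482 0.2352]
```

View pics/crop0.png

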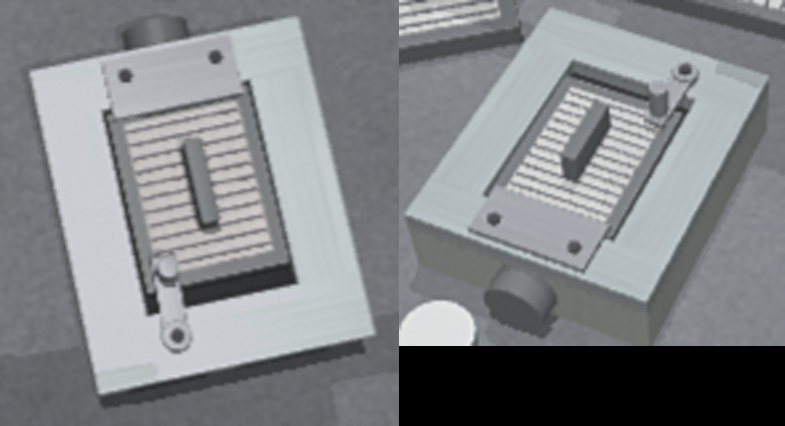

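The crop confirms it. The recess cassette is the smallest, with its upper end under the lip and the tab with its stud at crop (168,265). Next I triangulate from both views.

Run:
```python
from h import *
t=load('top0');s=load('scene0')
A=lambda u,v:(290+(u-.5)/2.66,140+(v-.5)/2.66)
B=lambda u,v:(195+(u-399.5)/2.66,175+(v-.5)/2.66)
P={}
for n,a,b in[('c++',(30,70),(647,303)),('c+-',(298,17),(405,215)),('c--',(374,334),(548,8)),('c-+',(99,394),(768,77)),
 ('pivot',(176,335),(685,69)),('studtop',(167,257),(657,87)),('ribfar',(190,142),(569,160)),('ribnear',(207,222),(602,104))]:
    p,e=tri(t,A(*a),s,B(*b));P[n]=p;print(n,p.round(4),'gap',round(e,4))
C=[P[k] for k in('c++','c+-','c--','c-+')];print('sides',[round(np.linalg.norm(C[i]-C[(i+1)%4]),4) for i in range(4)])
ctr=np.mean(C,0);x=(C[0]+C[1]-C[2]-C[3])[:2];yaw=np.arctan2(x[1],x[0]);print('unit',ctr,yaw)
c,sn=np.cos(yaw),np.sin(yaw);M=np.array([[c,-sn],[sn,c]])
for k in('pivot','studtop','ribfar','ribnear'):print(k,'in unit',(M.T@(P[k]-ctr)[:2]*1e3).round(1))
# tray: bigger crop both views
a=cv2.resize(t['pixels'][160:300,110:245],None,fx=2.9,fy=2.9,interpolation=cv2.INTER_CUBIC)
b=cv2.resize(s['pixels'][265:385,370:480],None,fx=3.3,fy=3.3,interpolation=cv2.INTER_CUBIC)
h=max(a.shape[0],b.shape[0]);im=np.zeros((h,a.shape[1]+b.shape[1],3),np.uint8)
im[:a.shape[0],:a.shape[1]]=a;im[:b.shape[0],a.shape[1]:]=b
cv2.imwrite('pics/crop1.png',im[:,:,::-1]);print(im.shape,a.shape)
```

```text
c++ [ 0.6618 -0.0788  0.0686] gap 0.0015
c+- [ 0.7013 -0.2854  0.0674] gap 0.0008
c-- [ 0.4574 -0.3334  0.0687] gap 0.0016
c-+ [ 0.4163 -0.1276  0.0677] gap 0.0004
pivot [ 0.458  -0.1847  0.0802] gap 0.0006
studtop [ 0.5112 -0.1761  0.1118] gap 0.002
ribfar [ 0.5994 -0.1977  0.0931] gap 0.0003
ribnear [ 0.5395 -0.2089  0.0962] gap 0.0021
sides [np.float64(0.2103), np.float64(0.2486), np.float64(0.2099), np.float64(0.2503)]
unit [ 0.55919911 -0.20628082  0.06810367] 0.19528592621872157
pivot in unit [-95.   40.8]
studtop in unit [-41.3  38.9]
ribfar in unit [41.1  0.6]
ribnear in unit [-19.9   1.2]
(406, 755, 3) (406, 392, 3)
```

View pics/crop1.png

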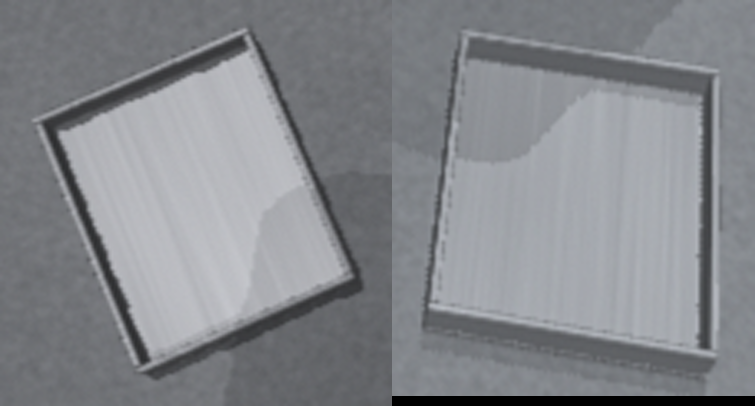

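The tray rim corners are clear in both crops. Next I compute the tray pose and the tool shifts.

```bash
cat >> h.py <<'E'
U=np.array([.5592,-.2063]);YU=.195
def u2w(x,y):
    c,s=np.cos(YU),np.sin(YU); return U+np.array([c*x-s*y,s*x+c*y])/1e3
def state():
    o=ctrl.get_obs();w,x,y,z=o['eef_rot'];M=R.from_quat([x,y,z,w]).as_matrix()
    return np.array(o['eef_pos']),np.arctan2(M[1,1],M[0,1]),o
def to(p,phi):
    e,f,o=state(); d=(phi-f+np.pi/2)%np.pi-np.pi/2
    print('TCP',e.round(4),'phi',round(f,3),'shift',((np.array(p)-e)/.05).round(3),'turnz',round(d,3))
E
python3 - <<'E'
from h import *
t=load('top0');s=load('scene0')
A=lambda u,v:(110+(u-.5)/2.9,160+(v-.5)/2.9)
B=lambda u,v:(370+(u-392.5)/3.3,265+(v-.5)/3.3)
C=[]
for a,b in[((38,122),(716,358)),((247,31),(430,305)),((355,278),(465,35)),((143,372),(716,73))]:
    p,e=tri(t,A(*a),s,B(*b));C.append(p);print(p.round(4),round(e,4))
print('sides',[round(np.linalg.norm(C[i]-C[(i+1)%4]),4) for i in range(4)])
x=(C[0]+C[1]-C[2]-C[3]);print('tray',np.mean(C,0).round(4),'yaw',np.arctan2(x[1],x[0]).round(3))
st=u2w(-47,40-1);print('stud',st)
to([*st,.17],YU-.03+np.pi/2)
E
```

```text
[0.6026 0.2938 0.0243] 0.0014
[0.6669 0.1439 0.0279] 0.0002
[0.4864 0.0667 0.0234] 0.0023
[0.4227 0.2143 0.0246] 0.0018
sides [np.float64(0.1631), np.float64(0.1964), np.float64(0.1607), np.float64(0.1967)]
tray [0.5447 0.1797 0.025 ] yaw 0.41
stud [ 0.50553386 -0.17714617]
TCP [ 0.2322 -0.5255  0.2305] phi -1.155 shift [ 5.467  6.967 -1.209] turnz -0.251
```

Request:
move_arm --plan '[0.6,0.8,0,0,0,-0.03,1.3,1.6,0,0,0,-0.06,2.0,2.5,0,0,0,-0.1,2.7,3.4,0,0,0,-0.13,3.4,4.3,0,0,0,-0.16,4.1,5.2,0,0,0,-0.19,4.8,6.1,-0.2,0,0,-0.22,5.2,6.7,-0.3,0,0,-0.25,5.47,6.97,-0.4,0,0,-0.25,5.47,6.97,-0.4,0,0,-0.25]' --grip 45

```text
time_s: 1.35
eef_pos: [0.5059, -0.177, 0.2106]
eef_rot: [-0.0, 0.996, 0.084, -0.001]
wrist_force: [-0.8, -0.6, -0.1]
opening: 0.525
grasp_force: 0.0
```

Run:
```python
from h import *
c=snap('wrist','w0');print(c['origin'],c['attitude'])
print('stud top nominal',proj(c,[*u2w(-47,40),.106]),'pivot',proj(c,[*u2w(-95,40),.076]),'rib',proj(c,[*u2w(11,0),.099]))
to([*u2w(-47,39),.086],YU-.03+np.pi/2)
```

```text
[ 0.58906279 -0.16313555  0.35314031] [ 0.12753135  0.7534864  -0.63601265 -0.10715364]
stud top nominal (np.float64(311.6170397679255), np.float64(239.65286521825283)) pivot (np.float64(313.4247419883015), np.float64(283.4522089029524)) rib (np.float64(369.55872469396996), np.float64(151.94517554048315))
TCP [ 0.5056 -0.1779  0.2109] phi -1.404 shift [-1.000e-03  1.600e-02 -2.499e+00] turnz -0.002
```

View pics/w0.png

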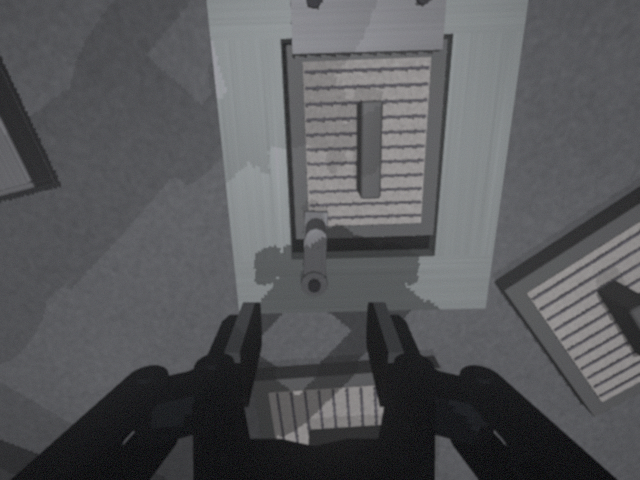

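The pivot at (315,283) and rib at (370,150) match the predictions of (313,283) and (370,152). The stud at about (316,235) is within 2 mm, so I can descend and straddle it.

Request:
move_arm --plan '[0,0,-0.9,0,0,0,0,0,-1.7,0,0,0,0,0,-2.2,0,0,0,0,0,-2.5,0,0,0,0,0,-2.5,0,0,0]'

```text
time_s: 2.02
eef_pos: [0.505, -0.1782, 0.0857]
eef_rot: [-0.0, 0.997, 0.082, -0.001]
wrist_force: [0.4, -0.0, 0.8]
opening: 0.529
grasp_force: 0.0
```

Request:
move_arm --plan '[0,0,0,0,0,0,0,0,0,0,0,0,0,0,0,0,0,0]' --grip 24

```text
time_s: 2.4
eef_pos: [0.5063, -0.1778, 0.0871]
eef_rot: [0.0, 0.997, 0.083, 0.001]
wrist_force: [0.2, 0.3, 0.2]
opening: 0.279
grasp_force: 0.0
```

Run:
```python
from h import *
e,f,o=state();print(o['wrist_force'],o['opening'],o['grasp_force'])
p=u2w(-95,40)
for a in np.arange(.12,1.69,.12):
    q=p+.048*np.array([np.cos(a+YU),np.sin(a+YU)])
    print(((q-e[:2])/.05).round(2).tolist(),round(a+.03,2),round(a,2))
to([*e[:2],e[2]],-1.405)
```

```text
[0.16892469 0.344859   0.16398564] 0.2791241465937526 0.0
[-0.05, 0.14] 0.15 0.12
[-0.09, 0.25] 0.27 0.24
[-0.14, 0.35] 0.39 0.36
[-0.21, 0.45] 0.51 0.48
[-0.29, 0.53] 0.63 0.6
[-0.37, 0.61] 0.75 0.72
[-0.47, 0.67] 0.87 0.84
[-0.57, 0.72] 0.99 0.96
[-0.68, 0.76] 1.11 1.08
[-0.79, 0.79] 1.23 1.2
[-0.91, 0.8] 1.35 1.32
[-1.02, 0.8] 1.47 1.44
[-1.14, 0.79] 1.59 1.56
[-1.25, 0.76] 1.71 1.68
TCP [ 0.5063 -0.1778  0.0871] phi -1.405 shift [0. 0. 0.] turnz -0.0
```

Request:
move_arm --plan '[-0.05,0.14,0,0,0,0.15,-0.09,0.25,0,0,0,0.27,-0.14,0.35,0,0,0,0.39,-0.21,0.45,0,0,0,0.51,-0.29,0.53,0,0,0,0.63,-0.37,0.61,0,0,0,0.75,-0.37,0.61,0,0,0,0.75]'

```text
time_s: 3.28
eef_pos: [0.4876, -0.147, 0.0869]
eef_rot: [0.0, 0.897, 0.442, 0.0]
wrist_force: [0.3, 0.3, 0.2]
opening: 0.278
grasp_force: 0.2
```

Request:
move_arm --plan '[-0.1,0.06,0,0,0,0.12,-0.2,0.11,0,0,0,0.24,-0.31,0.15,0,0,0,0.36,-0.42,0.18,0,0,0,0.48,-0.54,0.19,0,0,0,0.6,-0.65,0.19,0,0,0,0.72,-0.77,0.18,0,0,0,0.84,-0.86,0.16,0,0,0,0.92,-0.86,0.16,0,0,0,0.92]'

```text
time_s: 4.4
eef_pos: [0.4446, -0.1392, 0.0867]
eef_rot: [0.0, 0.609, 0.793, 0.0]
wrist_force: [0.4, -0.0, 0.8]
opening: 0.277
grasp_force: 0.4
```

Request:
move_arm --plan '[0,0,0,0,0,0,0,0,0.7,0,0,0,0,0,1.6,0,0,0,0.4,-0.2,2.2,0,0,-0.15,0.8,-0.4,2.4,0,0,-0.3,0.8,-0.4,2.4,0,0,-0.3]' --grip 34

```text
time_s: 5.15
eef_pos: [0.4854, -0.1597, 0.2071]
eef_rot: [0.001, 0.72, 0.694, 0.0]
wrist_force: [-0.5, -0.1, -0.1]
opening: 0.398
grasp_force: 0.0
```

Run:
```python
from h import *
c=snap('top','top1');cv2.imwrite('pics/crop2.png',cv2.resize(c['pixels'][130:310,280:480],None,fx=2.5,fy=2.5,interpolation=cv2.INTER_CUBIC)[:,:,::-1])
for n in('wrist',):
    w=snap(n,'w1')
im=np.concatenate([cv2.resize(c['pixels'][130:310,280:480],(400,360)),cv2.resize(w['pixels'],(400,300),interpolation=cv2.INTER_AREA)[:0].reshape(0,400,3)],0)
s=ctrl.camera('scene')['pixels'][170:310,190:345]
s=cv2.resize(s,(400,360),interpolation=cv2.INTER_CUBIC)
cv2.imwrite('pics/both2.png',np.concatenate([im,s],1)[:,:,::-1])
to([*u2w(10.8,.9),.15],YU+np.pi/2)
```

```text
TCP [ 0.483  -0.1582  0.205 ] phi -0.033 shift [ 1.732 -0.903 -1.099] turnz -1.343
```

View pics/both2.png

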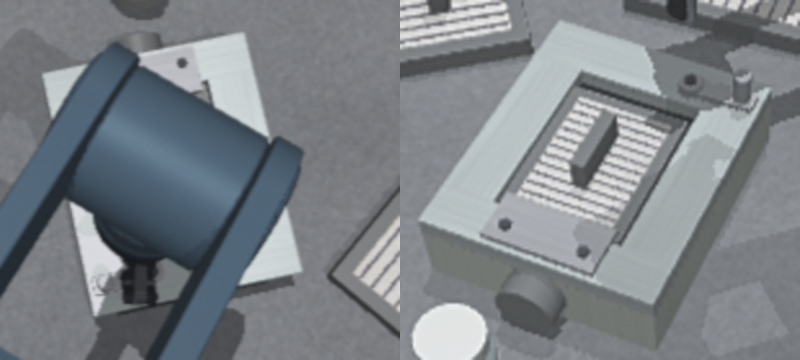

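The scene crop shows the tab swung aside along the unit's +y, with the stud top at crop (743,72). The recess and rib are free. I check the angle in numbers while moving over the rib.

Run:
```python
from h import *
s=load('scene0');k=155/400
f=lambda u,v:(190+(u-400)*k,170+v*140/360)
p=onz(s,*f(690,80),.076)[:2];q=onz(s,*f(743,72),.106)[:2];d=q-p
print(np.linalg.norm(d),np.arctan2(d[1],d[0])-YU, u2w(-95,40),p)
```

```text
0.04933925397034768 1.5894743368107196 [ 0.45824981 -0.18546591] [ 0.45581671 -0.18650296]
```

Request:
move_arm --plan '[0.3,-0.2,0,0,0,-0.17,0.6,-0.4,0,0,0,-0.34,0.9,-0.5,0,0,0,-0.51,1.2,-0.7,0,0,0,-0.68,1.5,-0.8,0,0,0,-0.85,1.7,-0.9,-0.2,0,0,-1.02,1.73,-0.9,-0.3,0,0,-1.19,1.73,-0.9,-0.4,0,0,-1.34,1.73,-0.9,-0.4,0,0,-1.34]'

```text
time_s: 6.42
eef_pos: [0.5694, -0.2032, 0.1847]
eef_rot: [-0.001, 0.995, 0.099, -0.001]
wrist_force: [0.4, -0.4, 0.4]
opening: 0.397
grasp_force: 0.0
```

Run:
```python
from h import *
c=snap('wrist','w2')
for x,y,z in[(-22,7,99),(-22,-7,99),(42,7,99),(42,-7,99),(74,50,70),(74,-50,70)]:print((x,y,z),np.round(proj(c,[*u2w(x,y),z/1e3]),1))
cv2.imwrite('pics/w2z.png',cv2.resize(c['pixels'][:400,120:520],(600,600),interpolation=cv2.INTER_CUBIC)[:,:,::-1])
to([*u2w(10.8,.9),.074],YU+np.pi/2)
```

```text
(-22, 7, 99) [304.3 293.5]
(-22, -7, 99) [324.9 293.6]
(42, 7, 99) [303.8 200.9]
(42, -7, 99) [326.4 201. ]
(74, 50, 70) [240.2 143.7]
(74, -50, 70) [390.3 144.3]
TCP [ 0.5698 -0.2034  0.1853] phi -1.371 shift [-4.000e-03  2.000e-03 -2.227e+00] turnz -0.005
```

View pics/w2z.png

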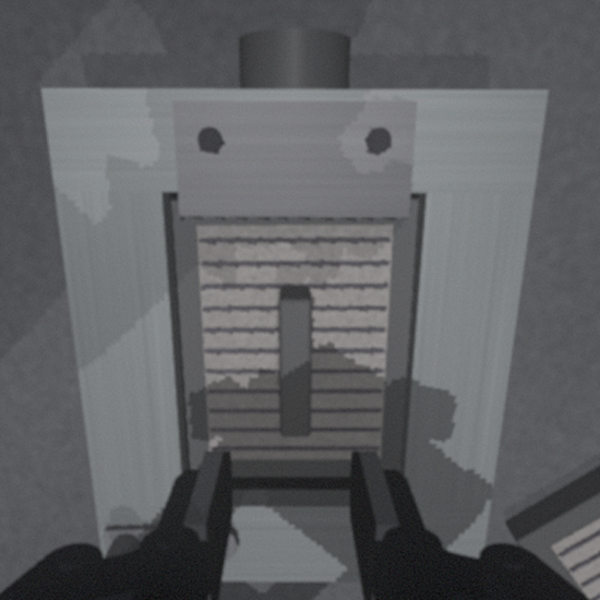

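The wrist view shows the rib top at full-frame x 307–328, y 200–291, against a predicted 304–326, 201–293. The fingers are about 1 mm to the left, so I correct by -0.02 in y, descend and grip.

Request:
move_arm --plan '[0,-0.02,-0.8,0,0,0,0,-0.02,-1.5,0,0,0,0,-0.02,-2.0,0,0,0,0,-0.02,-2.22,0,0,0,0,-0.02,-2.22,0,0,0]'

```text
time_s: 7.1
eef_pos: [0.5704, -0.2048, 0.075]
eef_rot: [-0.0, 0.995, 0.098, -0.0]
wrist_force: [-0.7, 0.5, 0.0]
opening: 0.398
grasp_force: 0.0
```

Request:
move_arm --plan '[0,0,0,0,0,0,0,0,0,0,0,0,0,0,0,0,0,0,0,0,0,0,0,0,0,0,0,0,0,0]' --grip 0

```text
time_s: 7.72
eef_pos: [0.5718, -0.2056, 0.0769]
eef_rot: [0.001, 0.995, 0.098, 0.001]
wrist_force: [-0.7, 0.1, 6.0]
opening: 0.151
grasp_force: 61.8
```

Request:
move_arm --plan '[-0.06,-0.01,0,0,0,0,-0.13,-0.025,0,0,0,0,-0.2,-0.04,0,0,0,0,-0.26,-0.05,0,0,0,0,-0.26,-0.05,0,0,0,0,-0.26,-0.05,0,0,0,0]'

```text
time_s: 8.48
eef_pos: [0.5593, -0.2081, 0.0769]
eef_rot: [0.001, 0.995, 0.098, 0.002]
wrist_force: [3.0, 1.3, 7.4]
opening: 0.149
grasp_force: 61.9
```

Run:
```python
from h import *
c=snap('wrist','w3')
e,f,o=state();print(e,o['wrist_force'],o['torque'],o['grasp_force'])
# cassette +x frame edge seen vs lip edge
for x in(69,74,):print(x,np.round(proj(c,[*u2w(x,0),.069 if x==69 else .07]),1))
cv2.imwrite('pics/w3z.png',cv2.resize(c['pixels'][:400,120:520],(600,600),interpolation=cv2.INTER_CUBIC)[:,:,::-1])
```

```text
[ 0.55923973 -0.20812163  0.07692682] [2.67083655 0.09737012 7.14969249] [ 0.19534178 -0.28142433  0.00668839] 61.92748546600342
69 [308.4 151.4]
74 [308.3 138.4]
```

View pics/w3z.png

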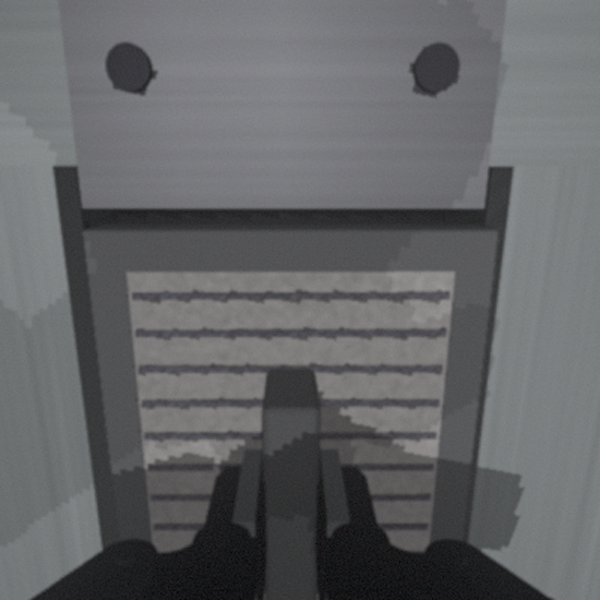

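The frame end (crop row 228) now lies about 5 mm clear of the lip edge (crop row 210), and the rib is centred between the pads. I lift straight up.

Request:
move_arm --plan '[0,0,0.15,0,0,0,0,0,0.4,0,0,0,0,0,0.8,0,0,0,0,0,1.3,0,0,0,0,0,1.8,0,0,0,0,0,2.0,0,0,0,0,0,2.0,0,0,0]'

```text
time_s: 9.4
eef_pos: [0.5581, -0.2077, 0.1763]
eef_rot: [0.001, 0.995, 0.098, 0.001]
wrist_force: [0.9, 0.3, -4.2]
opening: 0.15
grasp_force: 60.6
```

Run:
```python
from h import *
e,f,o=state();print(o['wrist_force'],o['torque'],o['grasp_force'],o['q'])
to([.5447,.1797,e[2]],.41+np.pi/2)
c=snap('scene','s3');cv2.imwrite('pics/s3z.png',cv2.resize(c['pixels'][120:380,170:500],(762,600),interpolation=cv2.INTER_CUBIC)[:,:,::-1])
```

```text
[ 0.86109706  0.30387998 -4.21072447] [0.00708597 0.01914366 0.04313807] 60.59213876724243 [-5.55432518e-01  2.77280808e-01  1.60620923e+00 -1.02597146e-05
  1.25631045e+00  8.19553524e-01]
TCP [ 0.5581 -0.2077  0.1763] phi -1.375 shift [-0.269  7.749  0.   ] turnz 0.214
```

Request:
move_arm --plan '[0,0.4,0,0,0,0,-0.05,1.2,0,0,0,0.03,-0.1,2.2,0,0,0,0.06,-0.1,3.2,0,0,0,0.09,-0.15,4.2,0,0,0,0.12,-0.15,5.2,0,0,0,0.15,-0.2,6.2,0,0,0,0.18,-0.25,7.1,0,0,0,0.21,-0.27,7.6,0,0,0,0.214,-0.27,7.75,0,0,0,0.214]'

```text
time_s: 10.7
eef_pos: [0.5426, 0.1823, 0.1741]
eef_rot: [-0.0, 0.979, 0.205, -0.001]
wrist_force: [0.6, -0.3, -3.7]
opening: 0.149
grasp_force: 60.5
```

Request:
move_arm --plan '[0,0,-0.2,0,0,0,0,0,-0.7,0,0,0,0,0,-1.3,0,0,0,0,0,-1.7,0,0,0,0,0,-2.0,0,0,0,0,0,-2.0,0,0,0,0,0,-2.0,0,0,0]'

```text
time_s: 11.58
eef_pos: [0.545, 0.1798, 0.076]
eef_rot: [0.0, 0.979, 0.203, 0.001]
wrist_force: [0.3, 0.4, -2.6]
opening: 0.147
grasp_force: 60.5
```

Run:
```python
from h import *
to([.5447,.1797,.029],.41+np.pi/2);print(state()[2]['wrist_force'])
c=snap('scene','s4');cv2.imwrite('pics/s4z.png',cv2.resize(c['pixels'][240:400,340:500],(600,600),interpolation=cv2.INTER_CUBIC)[:,:,::-1])
```

```text
TCP [0.545  0.1798 0.076 ] phi -1.161 shift [-0.005 -0.001 -0.939] turnz 0.001
[ 0.27881369  0.3844811  -2.55178586]
```

View pics/s4z.png

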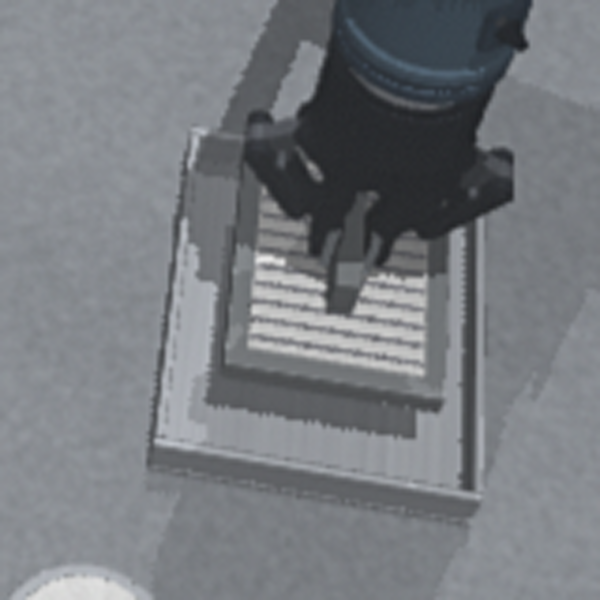

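The cassette hangs level and aligned, well inside the tray outline. I lower it slowly and watch the force.

Request:
move_arm --plan '[0,0,-0.3,0,0,0,0,0,-0.55,0,0,0,0,0,-0.75,0,0,0,0,0,-0.84,0,0,0,0,0,-0.88,0,0,0,0,0,-0.88,0,0,0,0,0,-0.88,0,0,0]'

```text
time_s: 12.5
eef_pos: [0.5446, 0.18, 0.0317]
eef_rot: [0.0, 0.979, 0.203, 0.0]
wrist_force: [-0.6, -0.5, -3.4]
opening: 0.15
grasp_force: 60.5
```

Request:
move_arm --plan '[0,0,-0.02,0,0,0,0,0,-0.04,0,0,0,0,0,-0.04,0,0,0]'

```text
time_s: 12.88
eef_pos: [0.5442, 0.18, 0.0292]
eef_rot: [-0.0, 0.979, 0.203, -0.0]
wrist_force: [-0.1, -0.0, -2.6]
opening: 0.149
grasp_force: 60.5
```

Request:
move_arm --plan '[0,0,-0.02,0,0,0,0,0,-0.02,0,0,0]'

```text
time_s: 13.12
eef_pos: [0.5443, 0.18, 0.0289]
eef_rot: [0.0, 0.979, 0.203, -0.0]
wrist_force: [-3.2, -0.5, 4.4]
opening: 0.149
grasp_force: 61.5
```

Request:
move_arm --plan '[0,0,-0.02,0,0,0,0,0,-0.02,0,0,0]'

```text
time_s: 13.38
eef_pos: [0.5444, 0.18, 0.0289]
eef_rot: [0.0, 0.979, 0.204, -0.0]
wrist_force: [-8.2, -1.8, 14.6]
opening: 0.15
grasp_force: 62.9
```

Contact at 0.029 m, as expected. I back off the press slightly, open and retreat.

Request:
move_arm --plan '[0,0,0.02,0,0,0,0,0,0.02,0,0,0]'

```text
time_s: 13.62
eef_pos: [0.5444, 0.18, 0.0289]
eef_rot: [0.0, 0.979, 0.204, 0.0]
wrist_force: [-3.9, -1.7, 7.3]
opening: 0.147
grasp_force: 61.9
```

Request:
move_arm --plan '[0,0,0,0,0,0,0,0,0,0,0,0,0,0,0,0,0,0,0,0,0,0,0,0]' --grip 36

```text
time_s: 14.12
eef_pos: [0.5443, 0.18, 0.0282]
eef_rot: [-0.0, 0.979, 0.203, -0.0]
wrist_force: [0.1, 0.0, -0.6]
opening: 0.423
grasp_force: 0.0
```

Request:
move_arm --plan '[0,0,0.3,0,0,0,0,0,1.0,0,0,0,0,0,2.0,0,0,0,0,0,3.0,0,0,0,-0.6,-0.5,3.6,0,0,0,-1.3,-1.3,3.6,0,0,0,-2.0,-2.2,3.6,0,0,0,-2.0,-2.2,3.6,0,0,0]'

```text
time_s: 15.12
eef_pos: [0.4425, 0.0681, 0.2091]
eef_rot: [0.0, 0.979, 0.202, 0.0]
wrist_force: [-0.7, 0.4, 1.0]
opening: 0.419
grasp_force: 0.0
```

Run:
```python
from h import *
c=snap('scene','s5');cv2.imwrite('pics/s5z.png',c['pixels'][:,:,::-1])
```

```text
(no output)
```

View pics/s5z.png

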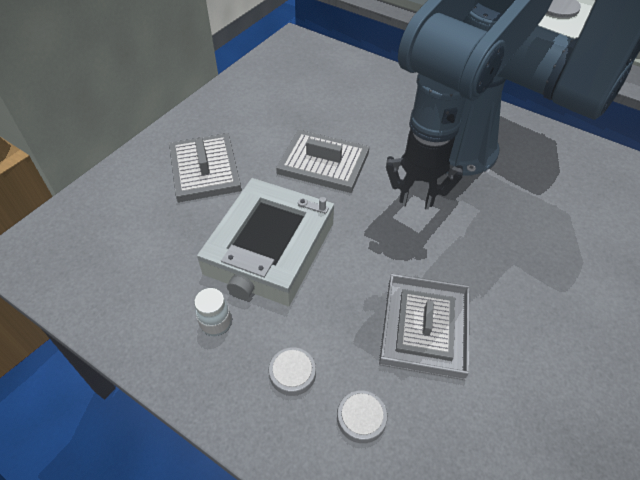

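The cassette lies flat in the tray at (428,323), rib up. The recess is empty, the tab at (312,204) is aside, and the jar and holders are unmoved.

```bash
python3 -c "
from bench import ctrl
print(ctrl.hand_in())"
```

```text
the job is handed in; nothing more can be done
None
```

The cassette lies flat in the tray with its rib up, the tab is left swung aside (about 1.59 rad), the jar and both holders look unmoved in the final picture, and the job was handed in at about 15 s; no verdict was returned.

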